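# Close a split filter housing over its spacer ring and hold it shut

### The job

Take the blue ring out of the parts bin and set it flat on the spigot in the middle of the lower housing half, then fit the green upper half onto the two dowels. Press the upper half down against the spring pins until the two halves meet, and finish while still holding it pressed shut, with the gripper on the upper half (do not let go). Leave the white ring and the yellow cap in the bin, and leave the bottle and the red dish where they stand.

Things in the scene. Friction and masses are not known exactly. Their poses are not given: they have to be found in the camera images.
- base: Lower housing half: fixed aluminium block 90 x 140 x 40 mm (x, y, z). Origin: centre of its underside, on the work surface; z up. Its flat top face is 40 mm up. In the middle of the face stands a steel spigot, 14 mm diameter, 12 mm high, tapered over its last 3 mm.
- base_face (a point): Centre of the lower half's top face, axes as base. On the face two steel dowels, 10 mm diameter, 22 mm high, tapered to 4 mm over their last 6 mm, stand at y = +50 and -50 mm (x = 0); four brass spring pins of 8 mm diameter stand 5 mm high at x = +-33, y = +-58 mm.
- pins (a joint): Travel of the four spring pins, which move as one: 0 = fully up (5 mm above the face), 0.005 = pressed flush with the face. They need 5 N in all to start moving and 10 N in all to be flush; let go, they rise again and part the halves by 5 mm.
- cover_grip (a point): Upper housing half, loose, about 0.25 kg: green plate 90 x 140 x 26 mm (x, y, z) with a black bar handle on top, 24 mm wide (x), 50 mm long (y), 40 mm high. The point is the centre of the handle, 46 mm above the plate's underside, 20 mm below the handle's top; axes are the part's own. Halves shut, it is 86 mm above the base's origin; on the unpressed pins 91 mm.
- cover_under (a point): Centre of the upper half's underside, axes as cover_grip. Two through holes of 12 mm diameter for the dowels at y = +50 and -50 mm (x = 0); an open pocket of 44 mm diameter, 18 mm deep, in the middle of the underside takes spigot and ring. It fits either way round.
- ring_blue_center (a point): Blue ring to be fitted, 30 mm outside diameter, 18 mm bore, 14 mm high, lying flat in one compartment of the bin. The point is its centre, half-way up. Seated on the lower half, this point is 47 mm above the base's origin.
- ring_white_center (a point): White ring, same size and same point as the blue one; lies in another compartment and stays there.
- cap: Yellow tube cap, 17 mm diameter, 20 mm high, standing in another compartment; stays there. Origin: centre of its underside.
- bin: Fixed grey open parts bin, 110 x 190 x 26 mm (x, y, z), walls and floor 4 mm thick, with three compartments side by side along y, each 102 mm (x) by 58 mm (y) inside, 62 mm apart. Origin: centre of its underside; z up.
- bottle: Small brown bottle with red cap, 34 mm diameter, 62 mm high, bystander. Origin: centre of its underside.
- dish: Red petri dish, 64 mm diameter, 6 mm high, bystander. Origin: centre of its underside.

How it is judged:
By the outcome, as a careful person would: the job done as asked, in the order asked, and still so for the second after the job is handed in, while the arm keeps its last pose, push and grip.
It also fails if it takes over 51 s, if anything falls off the work surface, if the arm or the gripper's body presses on something with over 40 N, if the wrist force passes 120 N, or if a joint passes its speed limit or range.

### The arm

A 6-joint arm with a two-finger parallel gripper is mounted at the origin on a cart in front of the work surface, level with it; the furniture and walls round the work are solid. World frame = base frame: x ahead of the robot, y to its left, z up, the work surface at z = 0. Lengths are in m, angles in degrees, forces in N, time in s.
With the tool pointing down it reaches from about 0.325 to 0.9 m from the base axis. Payload 6.1 kg.
Tool frame: the origin (TCP) lies between the finger pads; the fingertips stand 8 mm ahead of it and the grasp point (between the pads) lies 11 mm behind it (ctrl.tcp_to_tips is the distance from the TCP to the fingertips, in m); x points along the fingers, y is the direction in which the jaws open and shut, and the axes are right-handed (so a half turn about x gives the same grasp; the last joint's range is limited). The gripper opens to 85 mm and grips with 20 to 120 N. Pads are 22 mm wide; open, the fingers measure 114 mm over their backs; the gripper's body (76 mm by 85 mm) begins 54 mm behind the grasp point. The pads swing forward as they close: fully open they stand 13 mm farther back than shut.
Start: joints at [-78.959, 12.628, 87.462, -0, 79.91, -7.225], TCP at [0.196, -0.594, 0.239] pointing down, gripper open.
Joint ranges: [-170.65, 170.65], [-52.31, 119.04], [5.05, 147.46], [-71.25, 251.25], [11.57, 151.72], [-153.62, 153.62]. Speed limits (degrees/s): [147.25, 147.25, 172.46, 180, 180, 180].

### API

Orientations are given as [roll, pitch, yaw] about the fixed x, y, z axes, in that order (R = Rz(yaw) Ry(pitch) Rx(roll)).
In Python, from workcell import ctrl, viewer, order gives the robot as it stands.
- The arm moves only by the tool servo_tool, never from a script. Its argument "plan" is a list that holds one entry, the list of rows, each a list of 6 numbers: the shift along the tool's x, y, z each as a share of 25 mm, from -1 to 1, then the turn, a rotation vector about the tool's x, y, z each as a share of 0.5 rad, from -1 to 1. A call has 1 to 8 rows; each row shifts and turns the commanded pose from where the row before left it, along the tool's axes as they then stand; what a row does not reach is not made up. A row lasts 1/10 s, in which the tool goes at most 50 mm and 8.59 degrees, less where a joint would pass 70% of its speed; a pose out of reach is approached as far as the arm can. A call with a number of a shift or a turn outside -1 to 1 is refused whole. A call with a gripper value outside its range is refused whole. "fingers" is the opening, from -1 (shut) to 1 (fully open), set as the call begins (left out, the last holds). The fingers move at their own pace and stop on an object; the grip force is fixed at half the most. Time passes only in rows, so rows that do not move let the fingers close. It gives the time, the measured TCP pose, the force and the opening at its end, in the units of the state.
- ctrl.get_state(): the state, without advancing time (a new reading comes with each control period).
- viewer.read_camera(name): name is "side" or "top" or "wrist"; returns (picture, depth): 384x512x3 uint8, red, green, blue; 384x512 float32, m along the optical axis (not along the pixel's ray), 0 where there is no reading.
- viewer.calibration(name): a dict with "fovy" (degrees; the focal length in pixels is half the picture's height over the tangent of half this angle, whatever the lens; pixels are square), "cx", "cy" (the principal point, pixels), "pose" (4x4, takes a point from camera to world coordinates). Camera axes: x right, y up, looking along -z (the intrinsics and any distortion apply to the point x, -y, -z); pixel columns grow to the right and rows downward; lengths in m; the calibration is good to about 2 mm. A picture is of the moment at which its call begins: read the wrist's pose just before it. calibration takes no time and is no camera call; for the wrist camera it gives the pose at the moment of the call.
- order.job_done(): hands the job in, once; it reports no verdict.
The state is a dict: "time": time; "joints": joint angles; "dq": joint speeds; "effort": joint torques, N m; "tcp_pos": TCP position; "eef_rot": TCP orientation; "ft_force": force on the tool from outside, world axes, zero at the start; "moment": the same for the moment, N m; "gripper_width": finger opening in m.
Only numpy, scipy, OpenCV 4.12 (cv2) and the standard library are available. Lean on these libraries where they do the work, as an engineer would, in place of code of your own. Each camera call takes 0.05 s, during which the arm holds its last target. There are 200 camera calls.

## Working session

There is one attempt and no reset: what is moved stays moved. The work goes in short steps, Python scripts to look and compute and a tool call to move; the robot and the scene stay as the last step left them, time stands still between calls to the robot, and variables do not carry over. Pictures are saved under pics/ and viewed, on a budget of 10 in all, crops included, one or two more only if the job needs it, and the job is handed in when it is done.

Besides the shell and the picture viewer there is one more tool, called after ">>>" as a command line: name --argument value ..., lists and objects as JSON in quotes. servo_tool: Moves the arm, as the interface text tells. Its arguments: {"type":"object","properties":{"plan":{"type":"array"},"fingers":{"type":"number"}},"required":["plan"]}

```bash
mkdir -p pics; ls
python3 - <<'E'
from workcell import ctrl, viewer, order
import cv2,numpy as np
s=ctrl.get_state(); print(s['time'],s['tcp_pos'],s['eef_rot'],s['gripper_width'],ctrl.tcp_to_tips)
ims=[]
for n in ('top','side'):
    p,d=viewer.read_camera(n); c=viewer.calibration(n); print(n,{k:(np.round(v,4) if k=='pose' else v) for k,v in c.items()})
    np.savez(f'{n}0.npz',p=p,d=d,**{k:v for k,v in c.items() if v is not None}); cv2.imwrite(f'pics/{n}0.png',p[...,::-1])
E
```

```text
pics
0.0 [ 0.19579335 -0.59291077  0.2382023 ] [-97.58397209  89.88810271 100.68233361] 0.08542662816938008 0.008
top {'fovy': 42.864256187475306, 'cx': 260.98513006236, 'cy': 192.1895760953483, 'pose': array([[-1.4600e-02,  9.9690e-01, -7.6800e-02,  3.7790e-01],
       [-9.9990e-01, -1.4500e-02,  1.9000e-03, -5.1400e-02],
       [ 8.0000e-04,  7.6800e-02,  9.9700e-01,  1.7178e+00],
       [ 0.0000e+00,  0.0000e+00,  0.0000e+00,  1.0000e+00]])}
side {'fovy': 44.55104040835265, 'cx': 262.7082974618089, 'cy': 195.01263088965317, 'pose': array([[-0.951 ,  0.12  , -0.2849,  0.1447],
       [-0.309 , -0.4007,  0.8625,  1.098 ],
       [-0.0106,  0.9083,  0.4181,  0.6245],
       [ 0.    ,  0.    ,  0.    ,  1.    ]])}
```

View pics/top0.png

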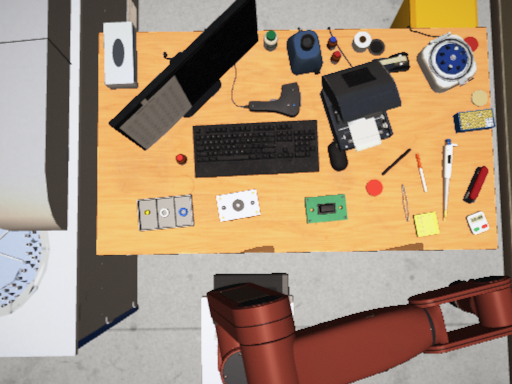

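View pics/side0.png

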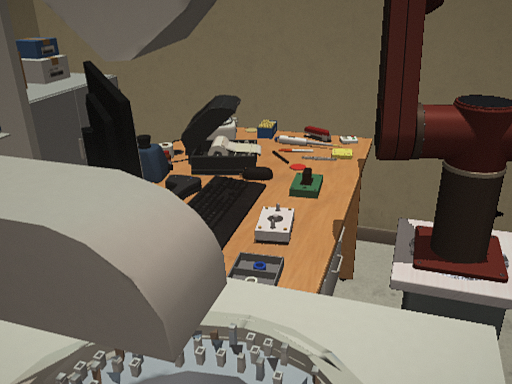

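The top view shows the bin at about (166,213), with cap, white ring and blue ring (183,212) from left to right. The base is at (238,205), the cover at (326,208), the dish at (374,187) and the bottle at (180,159). The side view agrees. Next I'll get coarse positions by colour.

```bash
cat > h.py <<'E'
import numpy as np,cv2
from scipy.spatial.transform import Rotation as R
from workcell import ctrl,viewer,order
def foc(c): return 192/np.tan(np.radians(float(c['fovy']))/2)
def ray(c,u,v):
    f=foc(c); d=np.array([(u-c['cx'])/f,-(v-c['cy'])/f,-1.]); T=np.array(c['pose'])
    return T[:3,3],T[:3,:3]@d
def onz(c,u,v,z):
    o,d=ray(c,u,v); return o+d*(z-o[2])/d[2]
def proj(c,P):
    T=np.array(c['pose']);q=T[:3,:3].T@(np.asarray(P,float)-T[:3,3]);f=foc(c)
    return c['cx']+f*q[0]/-q[2], c['cy']-f*q[1]/-q[2]
def tool():
    s=ctrl.get_state(); return np.array(s['tcp_pos']),R.from_euler('xyz',s['eef_rot'],degrees=True).as_matrix(),s
def shift(target):   # world TCP target -> tool-axis shares of 25 mm (sum)
    p,M,s=tool(); return M.T@(np.asarray(target)-p)/.025
def snap(n,tag):
    c=viewer.calibration(n); p,d=viewer.read_camera(n)
    np.savez(f'{n}{tag}.npz',p=p,d=d,**c); cv2.imwrite(f'pics/{n}{tag}.png',p[...,::-1]); return c,p,d
E
python3 - <<'E'
from h import *
c=np.load('top0.npz'); hsv=cv2.cvtColor(c['p'],cv2.COLOR_RGB2HSV)
for n,lo,hi,box,z in [('blue',(100,120,60),(130,255,255),(135,190,200,235),.018),('cover',(45,100,40),(85,255,255),(295,185,360,230),.026),('base',(0,0,150),(180,60,255),(210,185,265,225),.04),('bin',(0,0,40),(180,60,255),(135,190,200,235),.02),('dish',(0,150,100),(8,255,255),(360,175,390,200),.006),('bottle',(0,150,100),(8,255,255),(170,148,190,170),.06)]:
    x0,y0,x1,y1=box
    m=cv2.inRange(hsv[y0:y1,x0:x1],lo,hi); k=cv2.connectedComponentsWithStats(m)
    pts=np.argwhere(m)[:,::-1].astype(np.float32)
    if n in('cover','base','bin'):
        r=cv2.minAreaRect(pts); u,v=r[0]
    else: u,v=pts.mean(0); r=len(pts)
    print(n,r,(u+x0,v+y0),onz(c,u+x0,v+y0,z))
p,M,s=tool();print(M.round(3),p,s['joints'],s['time'])
w=viewer.calibration('wrist');print(w['fovy'],w['cx'],w['cy']);T=np.array(w['pose']);print((M.T@(T[:3,3]-p)).round(4));print((M.T@T[:3,:3]).round(3))
E
```

```text
blue 32 (np.float32(182.4375), np.float32(211.34375)) [0.44594344 0.21921611 0.018     ]
cover ((30.559406280517578, 23.094058990478516), (24.37841033935547, 39.50297546386719), 84.2894058227539) (325.5594062805176, 208.09405899047852) [ 0.44964548 -0.27729815  0.026     ]
base ((27.752296447753906, 19.8256893157959), (26.472213745117188, 41.121883392333984), 80.13418579101562) (237.7522964477539, 204.8256893157959) [0.46467254 0.02578283 0.04      ]
bin ((29.78217887878418, 22.321781158447266), (31.642183303833008, 55.4235725402832), 84.2894058227539) (164.78217887878418, 212.32178115844727) [0.4433631  0.28015411 0.02      ]
dish 210 (np.float32(373.92856), np.float32(187.26666)) [ 0.52120948 -0.45173175  0.006     ]
bottle 42 (np.float32(179.66667), np.float32(157.33333)) [0.62899815 0.22157549 0.06      ]
[[-0.     0.313 -0.95 ]
 [ 0.002 -0.95  -0.313]
 [-1.    -0.002 -0.   ]] [ 0.19579053 -0.59296558  0.23830269] [-7.89592079e+01  1.26706856e+01  8.75198981e+01  1.62683120e-03
  7.99125284e+01 -7.22403435e+00] 0.1
61.43632989715137 251.7441825285849 192.13644885034506
[-0.1345  0.0003 -0.0833]
[[ 0.     0.322 -0.947]
 [ 1.    -0.001 -0.   ]
 [-0.001 -0.947 -0.322]]
```

>>> servo_tool --plan '[[[0,0,-1,-0.279,0,0],[0,0,-1,-0.279,0,0],[0,0,-1,-0.279,0,0],[0,0,-1,-0.279,0,0],[0,0,-1,-0.279,0,0],[0,0,-1,-0.279,0,0],[0,0,-1,-0.279,0,0],[0,0,-1,-0.279,0,0]]]'

```text
time: 0.9
tcp_pos: [0.3277, -0.4551, 0.2386]
eef_rot: [-152.5, 89.9, 110.0]
ft_force: [-0.5, -0.3, 1.0]
gripper_width: 0.0856
```

>>> servo_tool --plan '[[[0,1,-1,-0.27,0,0],[0,1,-1,0,0,0],[0,1,-1,0,0,0],[0,1,-1,0,0,0],[0,1,-1,0,0,0],[0,0,-1,0,0,0],[0,0,-0.8,0,0,0],[0,0,0,0,0,0]]]'

```text
time: 1.7
tcp_pos: [0.4554, -0.2877, 0.2389]
eef_rot: [-146.1, 89.9, 124.0]
ft_force: [0.5, -0.7, -0.4]
gripper_width: 0.0854
```

Run:
```python
from h import *
p,M,s=tool();print(s['time'],p,M.round(3),s['joints'])
snap('wrist','1')
```

```text
1.7 [ 0.45537828 -0.28770306  0.23887472] [[-0.001  1.     0.001]
 [ 0.001  0.001 -1.   ]
 [-1.    -0.001 -0.001]] [-4.06884072e+01  8.71486207e-01  1.00338712e+02  2.25874508e-02
  7.88704870e+01 -4.07628464e+01]
```

View pics/wrist1.png

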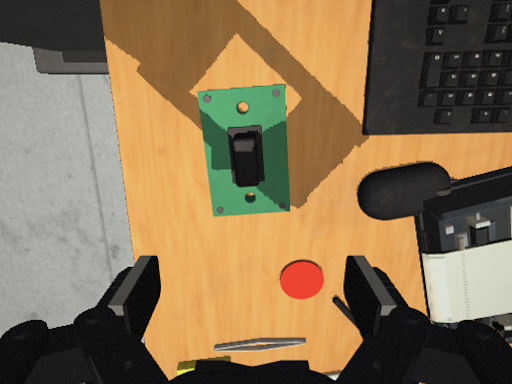

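The wrist view shows the green cover at (247,150), its holes at (243,107) and (251,197), and the black handle between them. The dish is at (301,280). I'll measure the cover pose while moving on to the base.

Run:
```python
from h import *
c=np.load('wrist1.npz'); hsv=cv2.cvtColor(c['p'],cv2.COLOR_RGB2HSV)
m=cv2.inRange(hsv,(50,80,20),(85,255,255)); m[:70]=0;m[230:]=0
cs,h=cv2.findContours(m,cv2.RETR_CCOMP,cv2.CHAIN_APPROX_NONE)
b=max(range(len(cs)),key=lambda i:cv2.contourArea(cs[i]))
W=np.array([onz(c,u,v,.026)[:2] for u,v in cs[b][:,0]],np.float32)
print('plate',cv2.minAreaRect(W))
for i in range(len(cs)):
    if h[0][i][3]==b and cv2.contourArea(cs[i])>20:
        (u,v),r=cv2.minEnclosingCircle(cs[i]);print(u,v,r,cv2.contourArea(cs[i]),onz(c,u,v,.026))
d=c['d'];print('depth z plate',[ (onz(c,u,v,0)*0+ray(c,u,v)[0]+ray(c,u,v)[1]*d[v,u])[2] for u,v in ((215,180),(243,140),(150,150))])
```

```text
plate ((0.44936150312423706, -0.2791731357574463), (0.08966400474309921, 0.13925108313560486), 4.628485679626465)
219.57142639160156 209.89285278320312 4.146804332733154 45.0 [ 0.41854139 -0.34458413  0.026     ]
282.0 205.3000030517578 4.20604944229126 44.5 [ 0.49059392 -0.33875408  0.026     ]
250.0 194.0 4.123205661773682 34.0 [ 0.45375115 -0.32506163  0.026     ]
246.31011962890625 154.53797912597656 33.069732666015625 1969.5 [ 0.44972033 -0.27946276  0.026     ]
242.5731658935547 106.5243911743164 6.594151496887207 115.0 [ 0.44601285 -0.22864951  0.026     ]
206.2894744873047 98.39473724365234 4.912773132324219 62.5 [ 0.40855587 -0.22057147  0.026     ]
275.822021484375 92.68643951416016 4.832305908203125 60.0 [ 0.48030331 -0.21480305  0.026     ]
depth z plate [np.float64(0.025030142087605955), np.float64(0.06512454801372775), np.float64(-0.0008017197362633066)]
```

>>> servo_tool --plan '[[[0,0,-1,0,0,0],[0,0,-1,0,0,0],[0,0,-1,0,0,0],[0,0,-1,0,0,0],[0,0,-1,0,0,0],[0,0,-1,0,0,0],[0,0,-1,0,0,0],[0,0,-1,0,0,0]]]'

```text
time: 2.55
tcp_pos: [0.4557, -0.0904, 0.2395]
eef_rot: [36.0, 90.0, -54.2]
ft_force: [1.2, -1.0, -0.1]
gripper_width: 0.0851
```

>>> servo_tool --plan '[[[0,0,-1,0,0,0],[0,0,-1,0,0,0],[0,0,-1,0,0,0],[0,0,-1,0,0,0],[0,0,-0.5,0,0,0],[0,0,0,0,0,0],[0,0,0,0,0,0]]]'

```text
time: 3.25
tcp_pos: [0.456, 0.0215, 0.2393]
eef_rot: [4.6, 90.0, -85.4]
ft_force: [-0.0, 0.0, 0.1]
gripper_width: 0.0855
```

Run:
```python
from h import *
p,M,s=tool();print(s['time'],p,M.round(3),s['joints'])
snap('wrist','2')
```

```text
3.25 [0.45603425 0.02153945 0.23932044] [[ 0.     1.    -0.001]
 [-0.001 -0.001 -1.   ]
 [-1.     0.     0.001]] [-7.17870115e+00 -1.11693812e+01  1.11490798e+02 -4.31275758e-02
  7.96697555e+01 -7.10536941e+00]
```

View pics/wrist2.png

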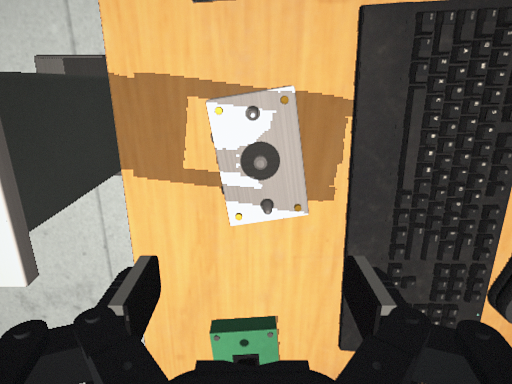

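The base in view has brass pins at (219,111), (284,100), (297,208) and (239,217), dowels at (253,113) and (267,206), and the spigot at (260,161). Its yaw looks like about 8°.

Run:
```python
from h import *
c=np.load('wrist2.npz'); hsv=cv2.cvtColor(c['p'],cv2.COLOR_RGB2HSV)
m=cv2.inRange(hsv,(15,120,60),(32,255,255))
P=[]
for u,v in ((219,111),(284,100),(297,208),(239,217)):
    w=m[v-8:v+9,u-8:u+9]; q=np.argwhere(w); a=q.mean(0); uu,vv=a[1]+u-8,a[0]+v-8
    W=onz(c,uu,vv,.045);P.append(W[:2]);print((uu,vv),len(q),W)
P=np.array(P);print('pins ctr',P.mean(0))
ya=(P[0]+P[1]-P[2]-P[3]);xa=P[1]+P[2]-P[0]-P[3];print('yaw',np.degrees(np.arctan2(-ya[0],ya[1])),np.degrees(np.arctan2(xa[1],xa[0])),np.linalg.norm(ya)/2,np.linalg.norm(xa)/2)
d=c['d'];p=c['p']
# 3D points from depth: anything higher than face
vv,uu=np.mgrid[80:235,195:320]; o,_=ray(c,0,0)
X=np.array([ray(c,u,v)[0]+ray(c,u,v)[1]*d[v,u] for u,v in zip(uu.ravel(),vv.ravel())])
f=(X[:,2]>.034)&(X[:,2]<.043);print('face',np.median(X[f,2]),cv2.minAreaRect(X[f][:,:2].astype(np.float32)))
for n,(u,v),z in (('d+',(253,113),.06),('d-',(267,206),.06),('spig',(260,160),.05)):
    s=(np.hypot(uu.ravel()-u,vv.ravel()-v)<14)&(X[:,2]>z-.004); print(n,s.sum(),X[s].mean(0) if s.any() else 0,X[s,2].max() if s.any() else 0)
```

```text
(np.float64(218.66666666666666), np.float64(110.02380952380952)) 42 [0.42383906 0.07817811 0.045     ]
(np.float64(284.09090909090907), np.float64(99.36363636363636)) 44 [0.48824617 0.08828641 0.045     ]
(np.float64(298.0487804878049), np.float64(208.3658536585366)) 41 [ 0.50715054 -0.02646821  0.045     ]
(np.float64(239.8), np.float64(218.13333333333333)) 45 [ 0.44328888 -0.03802663  0.045     ]
pins ctr [0.46563116 0.02549242]
yaw 9.428763802879104 9.587699096519566 0.11706116588700152 0.06504291659611063
face 0.04007816699703265 ((0.4648144543170929, 0.025080852210521698), (0.09007192403078079, 0.1404891014099121), 9.068217277526855)
d+ 81 [0.4568508  0.07683202 0.07898259] 0.37380894787784685
d- 60 [ 0.47207828 -0.02081478  0.06462699] 0.37380894787784685
spig 147 [0.46464748 0.02763131 0.0573508 ] 0.37380894787784685
```

>>> servo_tool --plan '[[[0,0,-1,0,0,0],[0,0,-1,0,0,0],[0,0,-1,0,0,0],[0,0,-1,0,0,0],[0,0,-1,0,0,0],[0,0,-1,0,0,0],[0,0,-1,0,0,0],[0,0,-1,0,0,0]]]' --fingers 0.1

```text
time: 4.1
tcp_pos: [0.4567, 0.2222, 0.2393]
eef_rot: [28.8, 90.0, -61.4]
ft_force: [-0.1, -0.3, 0.1]
gripper_width: 0.047
```

>>> servo_tool --plan '[[[0,0,-0.6,0,0,0],[0,0,0,0,0,0],[0,0,0,0,0,0]]]'

```text
time: 4.4
tcp_pos: [0.4563, 0.2366, 0.2391]
eef_rot: [-21.5, 89.9, -111.6]
ft_force: [0.2, -0.4, 0.3]
gripper_width: 0.0469
```

Run:
```python
from h import *
p,M,s=tool();print(s['time'],p,M.round(3),s['joints'],s['gripper_width'])
snap('wrist','3')
```

```text
4.4 [0.45628878 0.23660246 0.23908557] [[-0.     1.    -0.001]
 [-0.001 -0.001 -1.   ]
 [-1.    -0.     0.001]] [ 1.86386801e+01 -2.65535475e+00  1.03799754e+02 -4.23057945e-02
  7.88907321e+01  1.87082996e+01] 0.04686120535576969
```

View pics/wrist3.png

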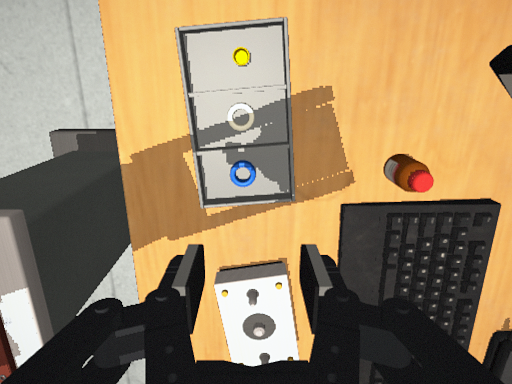

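The bin has the cap at (241,57), the white ring at (240,117) and the blue ring at (243,174). The bottle is at (410,172).

Run:
```python
from h import *
c=np.load('wrist3.npz'); hsv=cv2.cvtColor(c['p'],cv2.COLOR_RGB2HSV)
m=cv2.inRange(hsv,(100,120,60),(130,255,255)); m[:150]=0;m[200:]=0;m[:,:220]=0;m[:,270:]=0
k,_=cv2.findContours(m,cv2.RETR_EXTERNAL,cv2.CHAIN_APPROX_NONE);k=max(k,key=cv2.contourArea)
e=cv2.fitEllipse(k);print(e);print('top',onz(c,*e[0],.018),'mid',onz(c,*e[0],.011))
X=np.array([ray(c,u,v)[0]+ray(c,u,v)[1]*c['d'][v,u] for v in range(150,200) for u in range(220,270) if m[v,u]])
t=X[X[:,2]>.0155];print('depth',len(t),(t.min(0)+t.max(0))/2,t.mean(0),np.ptp(t,axis=0))
b=[(183,29),(284,20),(292,204),(204,207)];B=np.array([onz(c,u,v,.026)[:2] for u,v in b]);print('bin',B,B.mean(0))
print(shift([0.446,0.219,0.1]))
```

```text
((242.54714965820312, 173.3079376220703), (24.611541748046875, 25.459699630737305), 20.94641876220703)
top [0.44619046 0.2209376  0.018     ] mid [0.44598207 0.2189968  0.011     ]
depth 294 [0.44605549 0.26256536 0.19455508] [0.44584458 0.22058343 0.02019151] [0.02866581 0.11391247 0.35803037]
bin [[0.39010656 0.36813222]
 [0.48778336 0.37587785]
 [0.50298548 0.18653343]
 [0.4015291  0.18287874]] [0.44560112 0.27835556]
[ 5.56706261 -0.40902641  0.69258187]
```

>>> servo_tool --plan '[[[1,-0.4,0.64,0,0,0],[1,0,0,0,0,0],[1,0,0,0,0,0],[1,0,0,0,0,0],[1,0,0,0,0,0],[1,0,0,0,0,0],[0.8,0,0,0,0,0],[0,0,0,0,0,0]]]'

```text
time: 5.25
tcp_pos: [0.4438, 0.2195, 0.0665]
eef_rot: [-69.3, 89.7, -159.4]
ft_force: [-0.0, -0.5, -0.1]
gripper_width: 0.047
```

Run:
```python
from h import *
print(tool()[0],shift([.446,.2205,.0135]))
```

```text
[0.44381428 0.21953459 0.06650593] [ 2.11962536  0.099256   -0.04333621]
```

>>> servo_tool --plan '[[[0.8,0.06,0,0,0,0],[0.7,0,0,0,0,0],[0.6,0,0,0,0,0],[0,0,0,0,0,0],[0,0,0,0,0,0]]]'

```text
time: 5.75
tcp_pos: [0.4483, 0.2212, 0.0179]
eef_rot: [98.8, 90.0, 8.7]
ft_force: [-0.3, 0.1, -0.1]
gripper_width: 0.0472
```

Run:
```python
from h import *
print(tool()[0],shift([.446,.2205,.0135])); snap('wrist','4')
```

```text
[0.44828985 0.22118776 0.01787724] [ 0.17501086 -0.09169431  0.02767679]
```

View pics/wrist4.png

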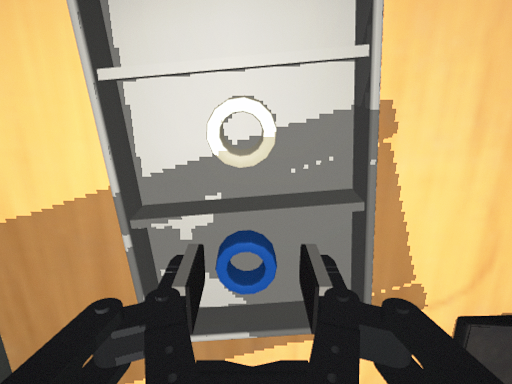

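The ring's top is at about (246,262), between the pads, whose midpoint is at about column 252. I'll re-measure it from this close view.

Run:
```python
from h import *
c=np.load('wrist4.npz'); hsv=cv2.cvtColor(c['p'],cv2.COLOR_RGB2HSV)
m=cv2.inRange(hsv,(100,120,30),(130,255,255));m[:220]=0;m[305:]=0;m[:,:205]=0;m[:,290:]=0
X=np.array([ray(c,u,v)[0]+ray(c,u,v)[1]*c['d'][v,u] for v,u in np.argwhere(m)])
t=X[(X[:,2]>.0165)&(X[:,2]<.0195)];print(len(t),(t.min(0)+t.max(0))/2,np.ptp(t,axis=0)); print(shift([.446,.2205,.0135]))
```

```text
1512 [0.44595486 0.2198845  0.01798188] [0.02882944 0.02969732 0.00296079]
[ 0.18986466 -0.10877896  0.03716382]
```

Ring at (0.446, 0.220). I'll make a fine alignment, close and lift.

>>> servo_tool --plan '[[[0.16,-0.09,0.04,0,0,0],[0,0,0,0,0,0],[0,0,0,0,0,0]]]'

```text
time: 6.1
tcp_pos: [0.4454, 0.2205, 0.0131]
eef_rot: [110.4, 90.0, 20.3]
ft_force: [0.1, 0.7, 0.7]
gripper_width: 0.0466
```

>>> servo_tool --plan '[[[0,0,0,0,0,0],[0,0,0,0,0,0],[0,0,0,0,0,0],[0,0,0,0,0,0],[0,0,0,0,0,0],[0,0,0,0,0,0]]]' --fingers -1

```text
time: 6.7
tcp_pos: [0.4455, 0.2206, 0.0135]
eef_rot: [78.8, 90.0, -11.2]
ft_force: [-2.5, -1.0, 6.2]
gripper_width: 0.0276
```

>>> servo_tool --plan '[[[-0.5,0,0,0,0,0],[-1,0,0,0,0,0],[-1,0,0,0,0,0],[-1,0,0,0,0,0],[-1,0,0,0,0,0],[0,0,0,0,0,0],[0,0,0,0,0,0]]]'

```text
time: 7.4
tcp_pos: [0.4458, 0.2207, 0.1262]
eef_rot: [108.0, 89.9, 17.9]
ft_force: [-0.5, 0.4, -1.1]
gripper_width: 0.0275
```

Run:
```python
from h import *
p,M,s=tool();print(s['time'],p,s['gripper_width'],M.round(3))
c,p,d=snap('wrist','5'); hsv=cv2.cvtColor(p,cv2.COLOR_RGB2HSV)
m=cv2.inRange(hsv,(100,120,30),(130,255,255));m[:200]=0
pp,M,s=tool()
X=np.array([ray(c,u,v)[0]+ray(c,u,v)[1]*d[v,u] for v,u in np.argwhere(m)])
X=X[np.linalg.norm(X-pp,axis=1)<.05]
L=(X-pp)@M;print('ring in tool frame min/max',len(L),L.min(0),L.max(0),np.percentile(L[:,0],[2,10,50]))
t=L[L[:,0]<np.percentile(L[:,0],2)+.003];print('top ctr',(t.min(0)+t.max(0))/2,np.ptp(t,axis=0))
print('shift to base (ring xy ctr at TCP)',shift([.465,.0253,.12]))
```

```text
7.4 [0.44578226 0.2206557  0.12623481] 0.027474674714231397 [[ 0.002  1.    -0.001]
 [ 0.001 -0.001 -1.   ]
 [-1.     0.002 -0.001]]
ring in tool frame min/max 2676 [-0.00994687 -0.01268497 -0.01414354] [0.00860141 0.0150056  0.01494225] [-0.00647949 -0.00596235 -0.00466013]
top ctr [-0.00672212  0.00119168  0.00039936] [0.00644949 0.02762783 0.02908579]
shift to base (ring xy ctr at TCP) [0.20424812 0.80887567 7.80279413]
```

View pics/wrist5.png

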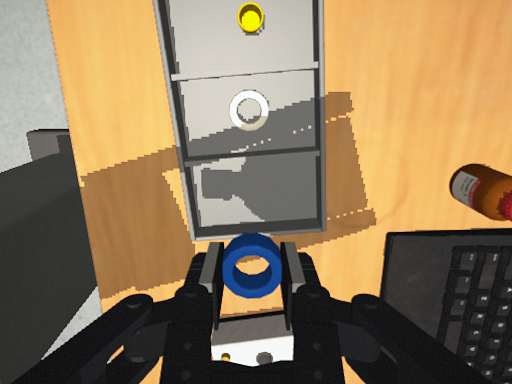

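The ring is held squarely in the pads at (252,265), and the white ring and cap are still in the bin. Moving over the base.

>>> servo_tool --plan '[[[0,0.1,0.8,0,0,0],[0,0.1,1,0,0,0],[0,0.1,1,0,0,0],[0,0.1,1,0,0,0],[0,0.1,1,0,0,0],[0,0.1,1,0,0,0],[0,0.1,1,0,0,0],[0,0.1,1,0,0,0]]]'

```text
time: 8.25
tcp_pos: [0.4638, 0.0246, 0.1237]
eef_rot: [-96.7, 89.8, 173.2]
ft_force: [-0.3, 0.6, -0.8]
gripper_width: 0.0274
```

>>> servo_tool --plan '[[[0.6,0,0,0,0,0],[0.6,0,0,0,0,0],[0.4,0,0,0,0,0],[0,0,0,0,0,0],[0,0,0,0,0,0]]]'

```text
time: 8.75
tcp_pos: [0.4647, 0.0257, 0.0848]
eef_rot: [-97.5, 89.9, 172.5]
ft_force: [1.4, -0.3, -0.8]
gripper_width: 0.0276
```

Run:
```python
from h import *
c,p,d=snap('wrist','6'); pp,M,s=tool();print(s['time'],pp,s['gripper_width'],M.round(3))
hsv=cv2.cvtColor(p,cv2.COLOR_RGB2HSV)
m=cv2.inRange(hsv,(15,120,60),(32,255,255)); n,l,st,ce=cv2.connectedComponentsWithStats(m)
for i in range(1,n):
    if 20<st[i,4]<600: print(ce[i],st[i,4],onz(c,*ce[i],.045))
for P in ([.465,.0253,.052],[.4569,.0746,.062]): print(proj(c,P))
print(shift([.464,.0257,.0505]))
```

```text
8.8 [0.46521322 0.02562272 0.08542458] 0.02765149957625019 [[-0.     1.    -0.001]
 [ 0.    -0.001 -1.   ]
 [-1.    -0.    -0.   ]]
[295.38181818 122.16969697] 165 [0.48818293 0.08840703 0.045     ]
[175.92073171 141.46341463] 164 [0.42397544 0.07813224 0.045     ]
[220.26086957 314.30434783] 23 [ 0.44440891 -0.03523413  0.045     ]
[115.44444444 353.91111111] 90 [ 0.37131638 -0.06829205  0.045     ]
[153.60927152 373.56291391] 302 [ 0.39583467 -0.0858916   0.045     ]
[350.06418919 373.75675676] 296 [ 0.53423565 -0.08589398  0.045     ]
(np.float64(251.70968169081988), np.float64(235.49843105257548))
(np.float64(235.29738691498125), np.float64(154.54179107222743))
[ 1.39698809 -0.04838752 -0.00303754]
```

View pics/wrist6.png

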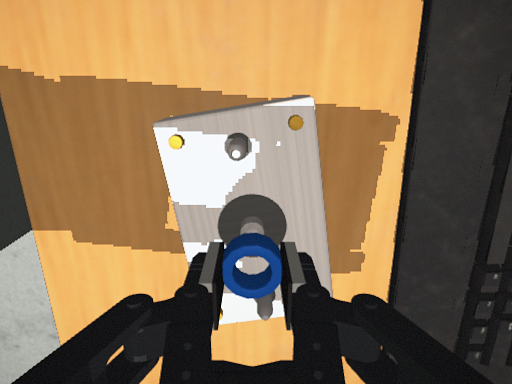

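The spigot is at about (252,232) and the pins reproduce the earlier base pose to within 0.2 mm. Lowering.

>>> servo_tool --plan '[[[0.5,-0.02,0,0,0,0],[0.4,0,0,0,0,0],[0.25,0,0,0,0,0],[0.15,0,0,0,0,0],[0.1,0,0,0,0,0],[0,0,0,0,0,0],[0,0,0,0,0,0]]]'

```text
time: 9.5
tcp_pos: [0.4648, 0.0254, 0.0505]
eef_rot: [88.3, 90.0, -1.8]
ft_force: [0.1, 0.4, 0.1]
gripper_width: 0.0274
```

Run:
```python
from h import *
c,p,d=snap('wrist','7'); pp,M,s=tool();print(s['time'],pp,s['gripper_width'],s['ft_force'])
print(shift([.464,.0257,.0485]))
```

```text
9.55 [0.46489099 0.02540469 0.05057947] 0.02743335727352375 [ 0.32631508  0.15344767 -0.53332404]
[ 0.08316032 -0.03569375 -0.01177897]
```

View pics/wrist7.png

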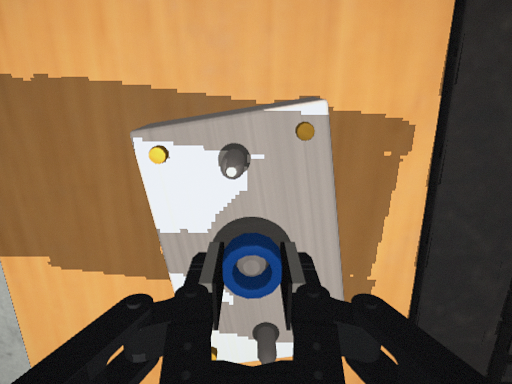

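The spigot stands inside the ring bore at (251,265) and there is no contact force. I'll ease the last couple of millimetres and release.

>>> servo_tool --plan '[[[0.04,0,0,0,0,0],[0.03,0,0,0,0,0],[0,0,0,0,0,0]]]'

```text
time: 9.85
tcp_pos: [0.465, 0.0254, 0.0495]
eef_rot: [78.7, 90.0, -11.4]
ft_force: [-2.5, 0.9, 7.8]
gripper_width: 0.0273
```

>>> servo_tool --plan '[[[0,0,0,0,0,0],[0,0,0,0,0,0],[0,0,0,0,0,0],[0,0,0,0,0,0],[-0.5,0,0,0,0,0],[-1,0,0,0,0,0],[-1,0,0,0,0,0],[-1,0,0,0,0,0]]]' --fingers 0.1

```text
time: 10.65
tcp_pos: [0.4646, 0.0255, 0.1378]
eef_rot: [82.8, 90.0, -7.2]
ft_force: [0.9, -0.3, -0.5]
gripper_width: 0.0467
```

>>> servo_tool --plan '[[[0,0,0.6,0,0,0],[0,0,0,0,0,0],[0,0,0,0,0,0]]]'

```text
time: 10.95
tcp_pos: [0.4644, 0.0105, 0.1362]
eef_rot: [-152.3, 90.0, 117.6]
ft_force: [-0.7, 0.4, -0.2]
gripper_width: 0.0468
```

Run:
```python
from h import *
c,p,d=snap('wrist','8'); pp,M,s=tool();print(s['time'],pp,s['gripper_width'],M.round(3))
hsv=cv2.cvtColor(p,cv2.COLOR_RGB2HSV)
m=cv2.inRange(hsv,(100,120,30),(130,255,255))
X=np.array([ray(c,u,v)[0]+ray(c,u,v)[1]*d[v,u] for v,u in np.argwhere(m)])
X=X[np.hypot(X[:,0]-.465,X[:,1]-.0254)<.04]
print(len(X),np.percentile(X[:,2],[1,50,90,99])); t=X[(X[:,2]>.0525)&(X[:,2]<.056)];print(len(t),(t.min(0)+t.max(0))/2,np.ptp(t,axis=0))
print('to cover',shift([.4494,-.2792,.16]))
```

```text
11.0 [0.46412943 0.01073393 0.13579558] 0.046586771887303195 [[-0.001  1.    -0.002]
 [ 0.    -0.002 -1.   ]
 [-1.    -0.001 -0.   ]]
1051 [0.04040256 0.05342972 0.05457205 0.05519071]
736 [0.465371   0.02450016 0.05420249] [0.02896075 0.0279818  0.00338269]
to cover [-0.97286652 -0.57201967 11.59782357]
```

View pics/wrist8.png

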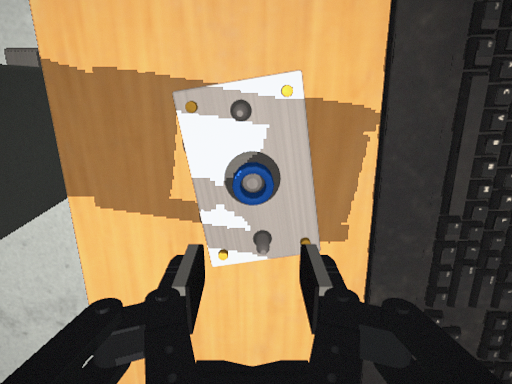

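The ring sits flat on the spigot at (252,183), with its top measured at z = 0.054 as it should be. Next is the cover.

>>> servo_tool --plan '[[[0,-0.07,1,0,0,0],[0,-0.07,1,0,0,0],[0,-0.07,1,0,0,0],[0,-0.07,1,0,0,0],[0,-0.07,1,0,0,0],[0,-0.07,1,0,0,0],[0,-0.07,1,0,0,0],[0,-0.07,1,0,0,0]]]'

```text
time: 11.8
tcp_pos: [0.4499, -0.1897, 0.1352]
eef_rot: [-130.8, 89.9, 139.2]
ft_force: [0.2, -0.2, 0.7]
gripper_width: 0.0473
```

>>> servo_tool --plan '[[[0,0,1,0,0,0],[0,0,1,0,0,0],[0,0,0.6,0,0,0],[0,0,0,-0.16,0,0],[0,0,0,0,0,0],[0,0,0,0,0,0]]]'

```text
time: 12.4
tcp_pos: [0.4502, -0.2538, 0.1355]
eef_rot: [-144.0, 89.9, 130.5]
ft_force: [0.7, 1.2, 0.7]
gripper_width: 0.0468
```

```bash
cat > cov.py <<'E'
from h import *
c,p,d=snap('wrist','9'); pp,M,s=tool();print(s['time'],pp,s['gripper_width'],M.round(3))
hsv=cv2.cvtColor(p,cv2.COLOR_RGB2HSV)
m=cv2.inRange(hsv,(50,80,20),(85,255,255))
cs,h=cv2.findContours(m,cv2.RETR_CCOMP,cv2.CHAIN_APPROX_NONE)
b=max(range(len(cs)),key=lambda i:cv2.contourArea(cs[i]))
print('plate',cv2.minAreaRect(np.array([onz(c,u,v,.026)[:2] for u,v in cs[b][:,0]],np.float32)))
for i in range(len(cs)):
    if h[0][i][3]==b and cv2.contourArea(cs[i])>20:
        (u,v),r=cv2.minEnclosingCircle(cs[i]);print(round(u),round(v),round(r,1),onz(c,u,v,.026))
vv,uu=np.mgrid[60:300,150:350]
X=np.array([ray(c,u,v)[0]+ray(c,u,v)[1]*d[v,u] for u,v in zip(uu.ravel(),vv.ravel())])
t=X[(X[:,2]>.063)&(X[:,2]<.069)&(np.hypot(X[:,0]-.4494,X[:,1]+.2792)<.045)];print('handle',len(t),cv2.minAreaRect(t[:,:2].astype(np.float32)))
print(shift([.4494,-.2792,.039]))
E
python3 cov.py
```

```text
12.45 [ 0.45026998 -0.25375003  0.13567593] 0.04684016822372922 [[-0.001  0.997  0.078]
 [ 0.001  0.078 -0.997]
 [-1.    -0.001 -0.001]]
plate ((0.4497359097003937, -0.2771899104118347), (0.09005075693130493, 0.14192958176136017), 4.682222843170166)
289 286 5.2 [ 0.49036713 -0.33875388  0.026     ]
248 227 47.1 [ 0.4497949  -0.28425339  0.026     ]
248 158 7.6 [ 0.44518947 -0.22686     0.026     ]
295 146 6.3 [ 0.48050716 -0.21474865  0.026     ]
200 147 6.3 [ 0.40839484 -0.22058409  0.026     ]
handle 1982 ((0.44926315546035767, -0.2785712778568268), (0.02335132658481598, 0.04885105788707733), 3.9652791023254395)
[ 3.86629581 -0.11173469  1.01527359]
```

>>> servo_tool --plan '[[[0,-0.08,1,-0.006,0,0],[0.6,0,0,0,0,0],[0.7,0,0,0,0,0],[0.7,0,0,0,0,0],[0.6,0,0,0,0,0],[0,0,0,0,0,0],[0,0,0,0,0,0]]]'

```text
time: 13.15
tcp_pos: [0.4502, -0.2791, 0.0707]
eef_rot: [-138.5, 89.9, 136.2]
ft_force: [1.2, 1.0, 0.5]
gripper_width: 0.0468
```

Run:
```python
from h import *
p,M,s=tool();print(p,M[:,1],s['ft_force'],shift([.4494,-.279,.039]))
```

```text
[ 0.45017829 -0.27905006  0.07068993] [ 9.96632676e-01  8.19925286e-02 -7.31131336e-04] [1.2459429  0.96459353 0.51121352] [ 1.26762264 -0.02993571 -0.00350146]
```

>>> servo_tool --plan '[[[0.5,-0.02,0,0,0,0],[0.5,0,0,0,0,0],[0.25,0,0,0,0,0],[0,0,0,0,0,0],[0,0,0,0,0,0]]]'

```text
time: 13.65
tcp_pos: [0.4497, -0.2796, 0.0396]
eef_rot: [-134.9, 90.0, 139.8]
ft_force: [0.6, -0.0, 0.3]
gripper_width: 0.0473
```

>>> servo_tool --plan '[[[0,0,0,0,0,0],[0,0,0,0,0,0],[0,0,0,0,0,0],[0,0,0,0,0,0],[0,0,0,0,0,0],[0,0,0,0,0,0]]]' --fingers -1

```text
time: 14.25
tcp_pos: [0.4503, -0.2801, 0.0405]
eef_rot: [42.6, 89.9, -42.7]
ft_force: [-0.8, -0.5, 5.8]
gripper_width: 0.0233
```

Run:
```python
from h import *
p,M,s=tool();print(p,M.round(4),s['ft_force'],s['moment'],s['gripper_width'])
```

```text
[ 0.4503079  -0.28010218  0.04045967] [[ 1.000e-03  9.966e-01  8.190e-02]
 [-9.000e-04  8.190e-02 -9.966e-01]
 [-1.000e+00  9.000e-04  1.000e-03]] [-0.84149329 -0.45845725  5.78325973] [-0.01215941  0.11902318 -0.00698987] 0.023319458373219318
```

>>> servo_tool --plan '[[[-0.4,0,0,0,0,0],[-0.8,0,0,0,0,0],[-1,0,0,0,0,0],[-1,0,0,0,0,0],[-1,0,0,0,0,0],[-0.2,0,0,-0.165,0,0],[0,0,0,0,0,0],[0,0,0,0,0,0]]]'

```text
time: 15.05
tcp_pos: [0.4491, -0.279, 0.149]
eef_rot: [-141.5, 89.9, 137.8]
ft_force: [-0.6, 0.5, -2.8]
gripper_width: 0.0234
```

```bash
cat > held.py <<'E'
from h import *
import sys
c,p,d=snap('wrist',sys.argv[1]); pp,M,s=tool();print(s['time'],pp,s['gripper_width'],s['ft_force']);print(M.round(4),'yaw',np.degrees(np.arctan2(M[1,1],M[0,1])))
hsv=cv2.cvtColor(p,cv2.COLOR_RGB2HSV)
m=cv2.inRange(hsv,(50,80,20),(85,255,255))
X=np.array([ray(c,u,v)[0]+ray(c,u,v)[1]*d[v,u] for v,u in np.argwhere(m)])
L=(X-pp)@M; L=L[(abs(L[:,0]-.0145)<.012)]
print('plate top x in tool',np.percentile(L[:,0],[5,50,95]))
g=np.linalg.lstsq(np.c_[L[:,1:],np.ones(len(L))],L[:,0],rcond=None)[0];print('tilt deg',np.degrees(g[:2]))
zt=pp[2]-np.median(L[:,0]); print('plate z',zt)
cs,h=cv2.findContours(m,cv2.RETR_CCOMP,cv2.CHAIN_APPROX_NONE)
b=max(range(len(cs)),key=lambda i:cv2.contourArea(cs[i]))
W=np.array([onz(c,u,v,zt) for u,v in cs[b][:,0]]); Q=((W-pp)@M)[:,1:]
print('plate rect tool yz',cv2.minAreaRect(Q.astype(np.float32)))
for i in range(len(cs)):
    if h[0][i][3]==b and cv2.contourArea(cs[i])>20:
        (u,v),r=cv2.minEnclosingCircle(cs[i]);w=onz(c,u,v,zt);print(round(u),round(v),round(r,1),'tool',((w-pp)@M).round(4))
print('shift to base',shift([.465,.0254,pp[2]]))
E
python3 held.py 10
```

```text
15.1 [ 0.44899848 -0.27891525  0.14859718] 0.023141236492552078 [ 0.06035715 -0.6433587  -2.23371066]
[[-0.0019  0.9868  0.1621]
 [ 0.0016  0.1621 -0.9868]
 [-1.     -0.0016 -0.0019]] yaw 9.32976585472791
plate top x in tool [0.0130919  0.01409795 0.01521677]
tilt deg [-0.00518499 -0.29938701]
plate z 0.13449923057838015
plate rect tool yz ((0.000507209450006485, -0.021058041602373123), (0.10214636474847794, 0.08964236080646515), 89.94615936279297)
252 148 11.6 tool [ 0.0142  0.0004 -0.0534]
331 129 9.8 tool [ 0.0142  0.0367 -0.0625]
172 129 9.7 tool [ 0.0143 -0.0358 -0.0625]
shift to base [  0.01845986   2.60497117 -11.9078081 ]
```

>>> servo_tool --plan '[[[0,0.25,-0.5,0,0,0],[0,0.25,-1,0,0,0],[0,0.25,-1,0,0,0],[0,0.25,-1,0,0,0],[0,0.25,-1,0,0,0],[0,0.25,-1,0,0,0],[0,0.25,-1,0,0,0],[0,0.25,-1,0,0,0]]]'

```text
time: 15.9
tcp_pos: [0.4677, -0.0844, 0.1489]
eef_rot: [-130.9, 89.9, 148.4]
ft_force: [0.2, -1.0, -2.6]
gripper_width: 0.0232
```

>>> servo_tool --plan '[[[0,0.25,-1,0,0,0],[0,0.25,-1,0,0,0],[0,0.1,-1,0,0,0],[0,0,-1,0,0,0],[0,0,-0.4,0,0,0],[0,0,0,0,0,0],[0,0,0,0,0,0]]]'

```text
time: 16.6
tcp_pos: [0.4651, 0.0243, 0.1495]
eef_rot: [-50.7, 90.0, -131.3]
ft_force: [0.3, 0.1, -3.7]
gripper_width: 0.0232
```

```bash
python3 held.py 11; python3 -c "
from h import *
print(shift([.4651,.0252,.115]))
c=np.load('wrist11.npz');hsv=cv2.cvtColor(c['p'],cv2.COLOR_RGB2HSV);m=cv2.inRange(hsv,(15,120,60),(32,255,255))"
```

```text
16.65 [0.46526613 0.02395074 0.14966494] 0.02322379080718328 [ 0.73015594 -0.31885519 -2.94647239]
[[-1.000e-04  9.866e-01  1.634e-01]
 [-4.000e-04  1.634e-01 -9.866e-01]
 [-1.000e+00 -2.000e-04  4.000e-04]] yaw 9.404482938129021
plate top x in tool [0.0135826  0.01458906 0.015719  ]
tilt deg [ 0.02599615 -0.25092489]
plate z 0.13507588281797145
plate rect tool yz ((0.00015977025032043457, -0.02157958596944809), (0.10216036438941956, 0.08979658782482147), 89.92415618896484)
252 148 12.0 tool [ 0.0146  0.0003 -0.0542]
331 129 9.9 tool [ 0.0146  0.0363 -0.063 ]
172 129 10.0 tool [ 0.0146 -0.036  -0.0629]
shift to base [-2.24736130e-05 -1.02976372e-03 -5.89307426e-02]
[ 1.38657788  0.00190658 -0.05091864]
```

>>> servo_tool --plan '[[[0.5,0,-0.05,0,0,0],[0.6,0,0,0,0,0],[0.5,0,0,0,0,0],[0.1,0,0,0,0,0],[0,0,0,0,0,0],[0,0,0,0,0,0]]]'

```text
time: 17.25
tcp_pos: [0.4654, 0.0255, 0.1076]
eef_rot: [76.1, 90.0, -4.5]
ft_force: [0.4, -0.3, -2.3]
gripper_width: 0.0232
```

```bash
python3 -c "
from h import *
p,M,s=tool();print(p,s['ft_force'],np.degrees(np.arctan2(M[1,1],M[0,1])),M[2].round(4),shift([.4651,.0252,.098]))"
```

```text
[0.4653854  0.02550836 0.10760588] [ 0.41087832 -0.26129407 -2.26561905] 9.405039377477708 [-1.e+00  5.e-04  1.e-04] [ 0.38422995 -0.01346148  0.01025758]
```

Aligned above the dowels. Lowering slowly and watching the force.

>>> servo_tool --plan '[[[0.15,0,0,0,0,0],[0.15,0,0,0,0,0],[0.15,0,0,0,0,0],[0,0,0,0,0,0]]]'

```text
time: 17.65
tcp_pos: [0.4645, 0.0258, 0.0954]
eef_rot: [-105.3, 89.9, 174.2]
ft_force: [0.8, 0.3, -2.4]
gripper_width: 0.0233
```

>>> servo_tool --plan '[[[0.12,0,0,0,0,0],[0.1,0,0,0,0,0],[0,0,0,0,0,0]]]'

```text
time: 17.95
tcp_pos: [0.4647, 0.0258, 0.0901]
eef_rot: [-112.7, 90.0, 166.7]
ft_force: [0.4, -0.4, -2.7]
gripper_width: 0.0235
```

>>> servo_tool --plan '[[[0.1,0,0,0,0,0],[0.08,0,0,0,0,0],[0.06,0,0,0,0,0],[0,0,0,0,0,0],[0,0,0,0,0,0]]]'

```text
time: 18.45
tcp_pos: [0.4651, 0.0257, 0.0848]
eef_rot: [-60.1, 90.0, -140.6]
ft_force: [-1.9, 0.3, 3.0]
gripper_width: 0.0233
```

>>> servo_tool --plan '[[[0.06,0,0,0,0,0],[0.06,0,0,0,0,0],[0.06,0,0,0,0,0],[0,0,0,0,0,0],[0,0,0,0,0,0]]]'

```text
time: 18.95
tcp_pos: [0.4651, 0.0257, 0.0805]
eef_rot: [23.2, 90.0, -57.3]
ft_force: [-5.0, -0.3, 5.8]
gripper_width: 0.0234
```

>>> servo_tool --plan '[[[0.06,0,0,0,0,0],[0.04,0,0,0,0,0],[0,0,0,0,0,0],[0,0,0,0,0,0]]]'

```text
time: 19.35
tcp_pos: [0.4651, 0.0257, 0.0804]
eef_rot: [-82.8, 89.9, -163.3]
ft_force: [-16.9, 0.2, 29.8]
gripper_width: 0.0233
```

>>> servo_tool --plan '[[[-0.02,-0.03,0,0,0,0],[0,0,0,0,0,0],[0,0,0,0,0,0],[0,0,0,0,0,0]]]'

```text
time: 19.75
tcp_pos: [0.4651, 0.0257, 0.0804]
eef_rot: [81.9, 89.9, 1.3]
ft_force: [-9.5, 1.4, 22.6]
gripper_width: 0.0237
```

```bash
python3 held.py 12
python3 - <<'E'
from h import *
s=ctrl.get_state();print(s['ft_force'],s['moment'])
c,p,d=snap('top','12')
s_=cv2.imread('pics/wrist12.png'); cc,sp,_=snap('side','12')
z=cv2.resize(sp[180:300,210:330],(480,480),interpolation=cv2.INTER_CUBIC)[...,::-1]
cv2.imwrite('pics/fin.png',np.hstack([cv2.resize(s_,(320,240)),z[:240]*0+0,][:1]+[cv2.resize(z,(240,240))]+[cv2.resize(p[180:240,130:200],(240,240))[...,::-1]]))
E
```

```text
19.8 [0.4651282  0.02569169 0.08040778] 0.023302616308267965 [-10.18761404   0.65337425  21.74756061]
[[ 1.200e-03  9.865e-01  1.639e-01]
 [ 0.000e+00  1.639e-01 -9.865e-01]
 [-1.000e+00  1.200e-03  2.000e-04]] yaw 9.435970586022874
plate top x in tool [0.0134125  0.01441302 0.01552707]
tilt deg [ 0.06254392 -0.26684489]
plate z 0.0659947553465511
plate rect tool yz ((0.00023211538791656494, -0.021212391555309296), (0.08976928889751434, 0.10214949399232864), 0.03184797242283821)
252 151 11.9 tool [ 0.0144  0.0003 -0.0525]
331 129 9.8 tool [ 0.0144  0.0365 -0.0625]
172 129 9.9 tool [ 0.0144 -0.036  -0.0627]
shift to base [-6.14886803e-06 -6.97144611e-03  1.06692227e-02]
[-10.18761404   0.65337425  21.74756061] [ 0.14391927  1.67512288 -0.07777347]
```

View pics/fin.png

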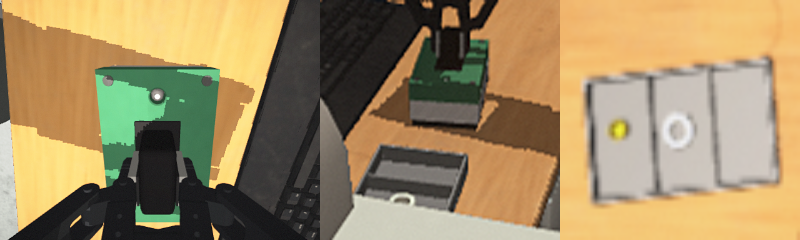

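The halves are flush, with a dowel showing through the hole and the plate top at z = 0.066 (40 + 26 mm). The white ring and cap are still in the bin. Handing in.

```bash
python3 -c "
from workcell import order,ctrl
print(order.job_done()); s=ctrl.get_state();print(s['time'],s['tcp_pos'],s['ft_force'])"
```

```text
the job is handed in; nothing more can be done
None
the job is handed in; nothing more can be done
```

The job is done and handed in at about 20 s of the 51 s allowed. The blue ring is flat on the spigot, and the green upper half is on both dowels, pressed shut and still held by its handle.

- **Ring:** its top measured about 54 mm above the work surface after release, which is the seated height.
- **Housing:** the upper half's plate top measured 66.0 mm, which is 40 + 26 mm, so the halves meet. Pressing further raised the force without moving the part. I then backed off to a steady reading of about 22 N upward, roughly 24 N net of the part's weight.
- **Bystanders:** the last pictures show the white ring and yellow cap still in the bin. I did not measure the bottle and dish again at the end, but the arm never went near them.
- **Small disagreements:** about 10 N of sideways force stayed on the dowels at the end. The wrist camera showed about 0.3° of tilt, but it read nearly the same while the part hung free, so I put that down to calibration.
- **Picture count:** I viewed 11 pictures, one over the budget of 10.

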